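# Let a bobbin into the returns bin with its lid lever

### The job

An empty wooden bobbin waits on the ramp of one of the two lever-operated bobbin bins. Press that bin's steel lever plate down with a fingertip until the linked lid stands open and the bobbin has rolled into the bin, then ease the lever up slowly, over about two seconds or more, so that the lid comes to rest fully shut without slamming, and move clear. Work only by the lever: do not touch the bobbin or the lid, keep the other bin shut, and leave everything else where it stands.

Things in the scene. Friction and masses are not known exactly. Their poses are not given: they have to be found in the camera images.
- bin: the loaded bin (bobbin on its ramp; may stand left or right), fixed: plywood box 160 (x) x 130 (y) x 130 mm high, walls and floor 8 mm, wooden lid; a dark ramp on its left (+y) side falls towards it, reaching y = +178 mm, end board 135 mm high. Origin: centre of the box's underside; x from the lever end to the hinge end (away from the robot at yaw 0), y left, z up
- lever_pad (a point): centre of the top of the loaded bin's lever plate: level steel plate 50 x 50 x 6 mm, top 115 mm above the table when released, at (-170, -66) mm in the bin's frame, axes then parallel to the bin's. It ends a 10 mm steel bar that runs back beside the bin (y = -80 mm) to a pivot at (-30, -80, 85) mm. Nothing taller than 25 mm is within 50 mm of it but the bar
- lever (a joint): the loaded bin's lever, rad: 0 released, 0.375 fully down. The plate turns about the pivot 140 mm behind it and sinks about 53 mm in all, tilting with it; its centre shifts under 8 mm along x. It takes 2 to 5 N to press; the lid's weight pushes it back up, so it follows a rising fingertip and jumps up if let go
- lid (a joint): the loaded bin's lid, rad: 0 shut, 1.05 fully open, always 2.8 times the lever's value. Hinged at the bin's far (+x) top edge, its near edge rises. A flap on its left side shuts the foot of the ramp; from about 0.5 rad the bobbin rolls under it into the bin within about a second. If let go it falls and slams
- lid_front (a point): middle of the top of the loaded bin's lid at its near edge, 138 mm above the table when shut; lid 166 x 138 x 8 mm
- bobbin: the waiting wooden bobbin, 44 mm flange diameter, 60 mm long, 45 g, lying along the bin's x on the ramp against the lid's flap. Origin at its centre. In the bin its centre is less than 60 mm above the table.
- spare: the other bin, built the same, its ramp empty, to be left shut. Origin and axes as for the loaded bin
- spare_lever_pad (a point): the same point on the other bin's lever plate
- spare_lid (a joint): the other bin's lid, rad, 0 shut
- upright_bobbin: loose bystander: wooden bobbin standing on end, 44 dia x 60 mm tall, 150 to 190 mm to the left of the loaded bin's lever plate. Origin: centre of its underside.
- darning_egg: loose bystander: dark wooden mushroom shape, 44 dia x 76 mm tall, 150 to 190 mm to the left of the other bin's lever plate. Origin: centre of its underside.
- button_jar: loose bystander: glass jar, 54 dia x 70 mm, left part of the table. Origin: centre of its underside.
- shuttle: loose bystander: wooden weaving shuttle lying flat, 200 x 32 x 22 mm, near the robot. Origin: centre of its underside.
- pin_bowl: loose bystander: white bowl, 80 dia x 35 mm, right part of the table. Origin: centre of its underside.
- lint_brush: loose bystander: brush lying at the left
- mug: loose bystander: blue mug, 76 dia x 85 mm, at the right. Origin: centre of its underside.

How it is judged:
By the outcome, as a careful person would: the job done as asked, in the order asked, and still so for the second after the job is handed in, with the robot touching nothing.
It also fails if it takes over 35 s, if anything falls off the work surface, if the arm or the gripper's body presses on something with over 40 N, if the wrist force passes 120 N, or if a joint passes its speed limit or range.

### The arm

A 6-joint arm with a two-finger parallel gripper is mounted at the origin on the work surface. World frame = base frame: x ahead of the robot, y to its left, z up, the work surface at z = 0. Lengths are in m, angles in rad, forces in N, time in s.
With the tool pointing down it reaches from about 0.425 to 0.95 m from the base axis. Payload 3.5 kg.
Tool frame: the origin (TCP) lies at the very end of the fingers, on their centre line; the grasp point (between the pads) lies 19 mm behind it; z points along the fingers, y is the line along which they close (so a half turn about z gives the same grasp; the last joint's range is limited). The gripper opens to 85 mm and grips with 20 to 120 N. Pads are 22 mm wide; open, the fingers measure 114 mm over their backs; the gripper's body (76 mm by 85 mm) begins 54 mm behind the grasp point. The pads swing forward as they close: fully open they stand 13 mm farther back than shut.
Start: joints at [1.105, 0.286, 1.577, -0, 1.279, -0.15], TCP at [0.21, 0.642, 0.231] pointing down, gripper open.
Joint ranges: [-2.77, 2.77], [-0.9, 2.22], [0.21, 2.48], [-1.53, 4.67], [0.24, 2.81], [-2.84, 2.84]. Speed limits (rad/s): [2.79, 2.79, 3.14, 3.14, 3.14, 3.14].

### API

Orientations are given as a unit quaternion [x, y, z, w].
In Python, from plant import ctrl gives the robot as it stands.
- The arm moves only by the tool carry_out, never from a script. Its argument "deltas" is one flat list of numbers, 6 for each row, row after row: the shift along the tool's x, y, z in m, then the turn, a rotation vector about the tool's x, y, z in rad. A call has 1 to 5 rows; each row is the pose to reach, as a shift and turn from the pose commanded when the call began, along the tool's axes at that moment; what a row does not reach only later rows make up. A row lasts 1/8 s, in which the tool goes at most 62.5 mm and 10.7 degrees, less where a joint would pass 70% of its speed; a pose out of reach is approached as far as the arm can. A call with a gripper value outside its range is refused whole. "grip" is the opening in per cent of the stroke, from 0 (shut) to 100 (fully open), set as the call begins (left out, the last holds). The fingers move at their own pace and stop on an object; "grip_force" is the grip in N (left out, the last holds). Time passes only in rows, so rows that repeat a pose let the fingers close. It gives the time, the measured TCP pose, the force, the opening and the grip force at its end, in the units of the state.
- ctrl.get_state(): the state, without advancing time (a new reading comes with each control period).
- ctrl.read_camera(name): name is "scene" or "side" or "wrist"; returns (picture, depth): 384x512x3 uint8, red, green, blue; 384x512 float32, m along the optical axis (not along the pixel's ray), 0 where there is no reading.
- ctrl.camera_model(name): a dict with "intrinsics" (3x3 intrinsics, pixels), "extrinsics" (4x4, takes a point from world to camera coordinates); the wrist camera has in their place "hand_eye" (4x4, takes a point from camera to tool coordinates, whose origin is the TCP and whose axes are the flange's). Camera axes: x right, y down, z forward; pixel columns grow to the right and rows downward; lengths in m; the calibration is good to about 2 mm. A picture is of the moment at which its call begins: read the wrist's pose just before it. camera_model takes no time and is no camera call.
- ctrl.sign_off(): hands the job in; it is judged then, once.
Trained networks look in the newest picture that a camera, given by its name, has taken for a name from the list of things; names that differ only in an ending like _2 or _b are one class to them, and where a whole thing is asked for, a point or a joint stands for the part that bears it (a point fixed in the world has none). Each returns a list of dicts, best first, with "score" (0 to 1); they miss things now and then, are a little off and sometimes report something else, mostly with a low value. They report only what shows in the picture. A call takes as long as a camera call.
- ctrl.find_in(camera, query): "uv" ([column, row] in pixels, amid what is visible of it).
The state is a dict: "time": time; "qpos": joint angles; "dq": joint speeds; "joint_efforts": joint torques, N m; "eef_pos": TCP position; "tcp_rot": TCP orientation; "contact_force": force on the tool from outside, world axes, zero at the start; "wrist_torque": the same for the moment, N m; "opening": opening from 0.0 (shut) to 1.0 (fully open); "finger_force": force on a finger pad.
Only numpy, scipy, OpenCV 4.12 (cv2) and the standard library are available. Lean on these libraries where they do the work, as an engineer would, in place of code of your own. Each camera call takes 0.05 s, during which the arm holds its last target. There are 200 camera calls.

## Working session

There is one attempt and no reset: what is moved stays moved. The work goes in short steps, Python scripts to look and compute and a tool call to move; the robot and the scene stay as the last step left them, time stands still between calls to the robot, and variables do not carry over. Pictures are saved under pics/ and viewed, at most 10 in all, crops included, and the job is handed in when it is done.

Besides the shell and the picture viewer there is one more tool, called after "Emit:" in YAML: its name, and indented under it one key for each argument. carry_out: Moves the arm, as the interface text tells. Its arguments: {"type":"object","properties":{"deltas":{"type":"array"},"grip":{"type":"number"},"grip_force":{"type":"number"}},"required":["deltas"]}

```bash
mkdir -p pics; cat > h.py <<'E'
import numpy as np, cv2
from plant import ctrl
def world(cam,uv,d):
    m=ctrl.camera_model(cam);K=np.array(m["intrinsics"]);u,v=uv
    p=np.linalg.inv(K)@[u,v,1]*d
    T=np.linalg.inv(np.array(m["extrinsics"]));return T[:3,:3]@p+T[:3,3]
def dep(D,uv,r=2):
    u,v=int(round(uv[0])),int(round(uv[1]));a=D[max(v-r,0):v+r+1,max(u-r,0):u+r+1];a=a[a>0]
    return float(np.median(a)) if a.size else 0
E
python3 - <<'E'
from h import *
ims=[]
for c in("scene","side"):
    I,D=ctrl.read_camera(c);np.savez(f"pics/{c}.npz",I=I,D=D);ims.append(I)
    for q in("lever_pad","spare_lever_pad","bobbin","lid_front","bin","spare","upright_bobbin","darning_egg"):
        for r in ctrl.find_in(c,q)[:2]:
            d=dep(D,r["uv"]);print(c,q,round(r["score"],2),np.round(r["uv"]),np.round(world(c,r["uv"],d),3))
for n,I in zip(("scene","side"),ims): cv2.imwrite(f"pics/{n}.png",cv2.resize(I[:,:,::-1],(800,600)))
s=ctrl.get_state();print(s["time"],s["eef_pos"],s["tcp_rot"],s["contact_force"])
E
```

```text
scene lever_pad 0.86 [286. 148.] [0.467 0.171 0.108]
scene spare_lever_pad 0.62 [154. 213.] [ 0.485 -0.302  0.115]
scene lid_front 0.8 [331. 166.] [0.631 0.213 0.139]
scene bin 0.8 [332. 167.] [0.636 0.21  0.14 ]
scene bin 0.29 [333. 165.] [0.633 0.22  0.139]
scene spare 0.71 [211. 231.] [ 0.641 -0.206  0.138]
scene darning_egg 0.49 [205. 196.] [ 0.474 -0.139  0.07 ]
side lever_pad 0.53 [289. 251.] [0.44  0.195 0.115]
side spare_lever_pad 0.74 [296. 145.] [ 0.478 -0.299  0.117]
side bobbin 0.58 [218. 280.] [0.604 0.327 0.117]
side lid_front 0.91 [225. 245.] [0.608 0.228 0.138]
side bin 0.7 [220. 264.] [0.605 0.292 0.135]
side bin 0.18 [288. 246.] [0.444 0.18  0.115]
side spare 0.73 [253. 167.] [ 0.602 -0.161  0.106]
side spare 0.72 [260. 319.] [0.485 0.384 0.058]
side upright_bobbin 0.69 [262. 321.] [0.482 0.385 0.055]
0.9 [0.20960788 0.64160633 0.23135849] [1.57253050e-01 9.87558342e-01 1.01974929e-05 6.55133083e-07] [-0.80700795 -0.12188854  0.18619553]
```

View pics/scene.png

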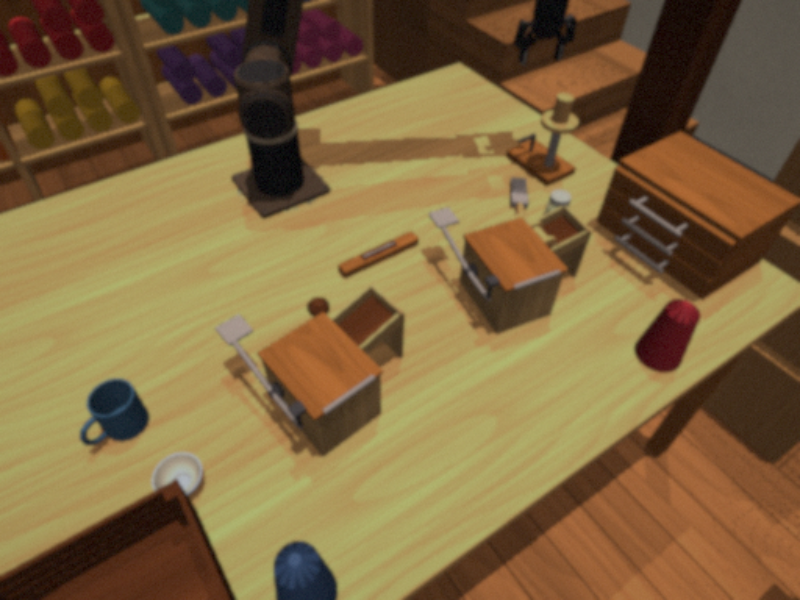

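View pics/side.png

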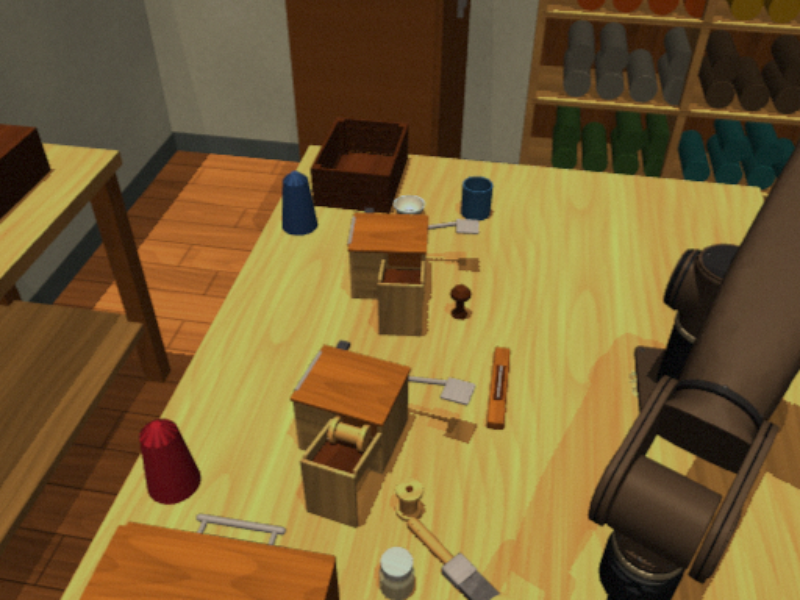

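The side view shows the bobbin on the left (+y) bin's ramp, at about (348,432) in the enlarged picture. That bin's lever plate is at (458,390), and the spare bin's ramp is empty. Next I'll refine the plate and yaw from depth.

```bash
python3 - <<'E'
from h import *
for c in("scene","side"):
    z=np.load(f"pics/{c}.npz");D=z["D"];v,u=np.mgrid[:384,:512]
    m=ctrl.camera_model(c);K=np.array(m["intrinsics"]);T=np.linalg.inv(np.array(m["extrinsics"]))
    P=np.linalg.inv(K)@np.stack([u.ravel(),v.ravel(),np.ones(u.size)])*D.ravel()
    P=(T[:3,:3]@P).T+T[:3,3];ok=D.ravel()>0
    for n,ctr,r,lo,hi in(("pad",(.445,.19),.07,.107,.123),("lid",(.63,.21),.14,.131,.146)):
        s=ok&(np.hypot(P[:,0]-ctr[0],P[:,1]-ctr[1])<r)&(P[:,2]>lo)&(P[:,2]<hi)
        mask=s.reshape(384,512).astype(np.uint8)
        if n=="pad": mask=cv2.morphologyEx(mask,cv2.MORPH_OPEN,np.ones((7,7),np.uint8))
        else: mask=cv2.morphologyEx(mask,cv2.MORPH_OPEN,np.ones((5,5),np.uint8))
        Q=P[mask.ravel()>0]
        if len(Q)<10: print(c,n,s.sum(),len(Q));continue
        R=cv2.minAreaRect((Q[:,:2]*1000).astype(np.float32))
        print(c,n,len(Q),"mean",Q.mean(0).round(4),"rect",R, "z",Q[:,2].std().round(4))
E
```

```text
scene pad 115 mean [0.4305 0.1837 0.1155] rect ((431.112060546875, 183.1630401611328), (37.05255126953125, 56.88054275512695), 52.68978500366211) z 0.0018
scene lid 1795 mean [0.6159 0.2183 0.1385] rect ((611.0673828125, 220.09359741210938), (160.16012573242188, 174.93704223632812), 74.60391998291016) z 0.0017
side pad 187 mean [0.4328 0.1956 0.115 ] rect ((431.9801330566406, 194.36166381835938), (43.271324157714844, 46.98849868774414), 6.42152214050293) z 0.0021
side lid 2479 mean [0.6108 0.2276 0.1381] rect ((609.570068359375, 214.7724609375), (161.32659912109375, 168.865234375), 79.59835052490234) z 0.0019
```

Emit:
carry_out:
  deltas: [-0.035,-0.036,0,0,0,0,-0.07,-0.072,0,0,0,0,-0.105,-0.108,0,0,0,0,-0.141,-0.145,0,0,0,0,-0.176,-0.181,0,0,0,0]
  grip: 0

```text
time: 1.52
eef_pos: [0.3212, 0.4135, 0.2316]
tcp_rot: [0.157, 0.988, 0.0, 0.0]
contact_force: [-0.1, -0.0, 0.4]
opening: 0.002
finger_force: 0.0
```

Emit:
carry_out:
  deltas: [-0.035,-0.036,0,0,0,0,-0.07,-0.072,0,0,0,0,-0.105,-0.108,0,0,0,0,-0.141,-0.145,0,0,0,0,-0.176,-0.18,0,0,0,0]

```text
time: 2.15
eef_pos: [0.4327, 0.1876, 0.2317]
tcp_rot: [0.157, 0.988, 0.0, 0.001]
contact_force: [1.0, -0.6, 0.1]
opening: 0.0
finger_force: 0.0
```

Emit:
carry_out:
  deltas: [0,0,0.025,0,0,0,0,0,0.05,0,0,0,0,0,0.06,0,0,0,0,0,0.06,0,0,0]

```text
time: 2.65
eef_pos: [0.4317, 0.1892, 0.1709]
tcp_rot: [0.157, 0.988, -0.0, -0.001]
contact_force: [1.1, 0.2, 0.3]
opening: 0.002
finger_force: 0.0
```

```bash
python3 - <<'E'
from h import *
s=ctrl.get_state();print(s["time"],s["eef_pos"],s["tcp_rot"],s["contact_force"],s["opening"])
I,D=ctrl.read_camera("wrist");J,_=ctrl.read_camera("side")
cv2.imwrite("pics/w1.png",np.hstack([cv2.resize(I[:,:,::-1],(400,300)),cv2.resize(J[180:330,180:380,::-1],(400,300))]))
E
```

```text
2.65 [0.43172029 0.18919496 0.17094676] [ 1.57090782e-01  9.87583982e-01 -2.22412628e-04 -5.62240376e-04] [1.11581885 0.15334751 0.30660307] 0.002232012842370081
```

View pics/w1.png

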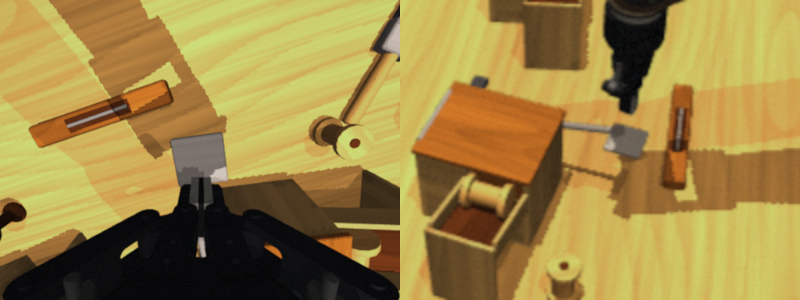

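The wrist view shows the closed fingertips just above the plate, at about (200,160). The side view shows the lid shut and the bobbin on the ramp. I'll measure the plate relative to the TCP from wrist depth.

```bash
python3 - <<'E'
from h import *
s=ctrl.get_state();I,D=ctrl.read_camera("wrist");m=ctrl.camera_model("wrist")
K=np.array(m["intrinsics"]);H=np.array(m["hand_eye"]);v,u=np.mgrid[:384,:512]
P=np.linalg.inv(K)@np.stack([u.ravel(),v.ravel(),np.ones(u.size)])*D.ravel()
P=(H[:3,:3]@P).T+H[:3,3]
ok=(D.ravel()>0)&(abs(P[:,2]-.056)<.006)&(np.hypot(P[:,0],P[:,1])<.07)
k=cv2.morphologyEx(ok.reshape(384,512).astype(np.uint8),cv2.MORPH_OPEN,np.ones((7,7),np.uint8))
Q=P[k.ravel()>0];print(len(Q),Q.mean(0).round(4),Q.min(0),Q.max(0),cv2.minAreaRect((Q[:,:2]*1000).astype(np.float32)))
print(cv2.boxPoints(cv2.minAreaRect((Q[:,:2]*1000).astype(np.float32))).round(1), H.round(3))
E
```

```text
3824 [ 0.0044 -0.0007  0.0565] [-0.02535219 -0.02830534  0.05399869] [0.0286756  0.02656963 0.06174392] ((1.7454967498779297, -0.7652835845947266), (50.13050079345703, 49.738468170166016), 82.08037567138672)
[[-26.3 -22.2]
 [ 22.9 -29. ]
 [ 29.8  20.6]
 [-19.4  27.5]] [[-0.    -0.957 -0.291  0.074]
 [ 1.    -0.     0.     0.001]
 [-0.001 -0.291  0.957 -0.144]
 [ 0.     0.     0.     1.   ]]
```

Centred to within 2 mm, with the plate top 56 mm below the TCP. I'll descend and press.

Emit:
carry_out:
  deltas: [0,0,0.02,0,0,0,0,0,0.04,0,0,0,0,0,0.05,0,0,0,0,0,0.055,0,0,0,0,0,0.059,0,0,0]

```text
time: 3.42
eef_pos: [0.4323, 0.1894, 0.1132]
tcp_rot: [0.157, 0.988, 0.0, -0.0]
contact_force: [-3.9, -0.0, 4.5]
opening: 0.004
finger_force: 2.2
```

Emit:
carry_out:
  deltas: [0,0,0.004,0,0,0,0,0,0.008,0,0,0,0,0,0.012,0,0,0,0,0,0.016,0,0,0,0,0,0.02,0,0,0]

```text
time: 4.05
eef_pos: [0.4319, 0.1892, 0.0919]
tcp_rot: [0.157, 0.988, 0.0, -0.0]
contact_force: [-4.1, 1.2, 3.7]
opening: 0.001
finger_force: 2.0
```

Emit:
carry_out:
  deltas: [0,0,0.005,0,0,0,0,0,0.01,0,0,0,0,0,0.014,0,0,0,0,0,0.018,0,0,0,0,0,0.021,0,0,0]

```text
time: 4.68
eef_pos: [0.4325, 0.189, 0.0711]
tcp_rot: [0.157, 0.988, -0.0, 0.001]
contact_force: [-2.2, 0.4, 1.9]
opening: -0.0
finger_force: 1.1
```

Emit:
carry_out:
  deltas: [0,0,0,0,0,0,0,0,0,0,0,0,0,0,0,0,0,0,0,0,0,0,0,0,0,0,0,0,0,0]

```text
time: 5.3
eef_pos: [0.4323, 0.1891, 0.0715]
tcp_rot: [0.157, 0.988, 0.0, 0.0]
contact_force: [0.2, -0.3, 1.2]
opening: 0.002
finger_force: 0.8
```

```bash
python3 - <<'E'
from h import *
J,D=ctrl.read_camera("side");S,_=ctrl.read_camera("scene")
print([ (np.round(r["uv"]),round(r["score"],2),world("side",r["uv"],dep(D,r["uv"])).round(3)) for r in ctrl.find_in("side","bobbin")])
cv2.imwrite("pics/p2.png",np.hstack([cv2.resize(J[180:330,180:380,::-1],(400,300)),cv2.resize(S[90:240,240:440,::-1],(400,300))]))
E
```

```text
[(array([235., 267.]), 0.64, array([0.586, 0.206, 0.03 ])), (array([213., 231.]), 0.34, array([0.618, 0.29 , 0.252])), (array([251., 147.]), 0.24, array([ 0.621, -0.226,  0.138]))]
```

View pics/p2.png

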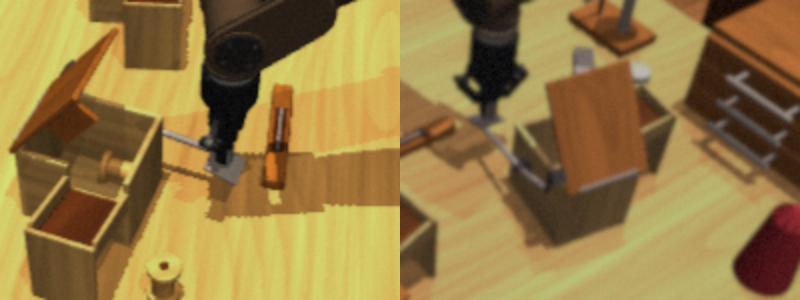

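The bobbin is inside the bin, seen at crop (115,168) and measured at z≈0.03 m. The lid stands wide open. Now I'll ease up at about 12 mm/s.

Emit:
carry_out:
  deltas: [0,0,-0.0015,0,0,0,0,0,-0.003,0,0,0,0,0,-0.0045,0,0,0,0,0,-0.006,0,0,0,0,0,-0.0075,0,0,0]

```text
time: 6.08
eef_pos: [0.4319, 0.1892, 0.0789]
tcp_rot: [0.157, 0.988, -0.0, -0.0]
contact_force: [-0.7, 0.1, 1.9]
opening: -0.001
finger_force: 1.0
```

Emit:
carry_out:
  deltas: [0,0,-0.0015,0,0,0,0,0,-0.003,0,0,0,0,0,-0.0045,0,0,0,0,0,-0.006,0,0,0,0,0,-0.0075,0,0,0]

```text
time: 6.7
eef_pos: [0.4318, 0.1892, 0.0863]
tcp_rot: [0.157, 0.988, -0.0, -0.0]
contact_force: [-2.1, 0.5, 2.7]
opening: 0.0
finger_force: 1.3
```

Emit:
carry_out:
  deltas: [0,0,-0.0015,0,0,0,0,0,-0.003,0,0,0,0,0,-0.0045,0,0,0,0,0,-0.006,0,0,0,0,0,-0.0075,0,0,0]

```text
time: 7.32
eef_pos: [0.4322, 0.1891, 0.094]
tcp_rot: [0.157, 0.988, -0.0, 0.0]
contact_force: [-2.3, 1.0, 3.2]
opening: -0.002
finger_force: 1.5
```

Emit:
carry_out:
  deltas: [0,0,-0.0015,0,0,0,0,0,-0.003,0,0,0,0,0,-0.0045,0,0,0,0,0,-0.006,0,0,0,0,0,-0.0075,0,0,0]

```text
time: 7.95
eef_pos: [0.4328, 0.1891, 0.1018]
tcp_rot: [0.157, 0.988, 0.0, 0.001]
contact_force: [-0.3, -0.2, 3.0]
opening: 0.001
finger_force: 1.3
```

Emit:
carry_out:
  deltas: [0,0,-0.0012,0,0,0,0,0,-0.0024,0,0,0,0,0,-0.0036,0,0,0,0,0,-0.0048,0,0,0,0,0,-0.006,0,0,0]

```text
time: 8.57
eef_pos: [0.4323, 0.1892, 0.1075]
tcp_rot: [0.157, 0.988, 0.0, 0.0]
contact_force: [1.7, 0.0, 2.5]
opening: -0.001
finger_force: 1.2
```

Emit:
carry_out:
  deltas: [0,0,-0.001,0,0,0,0,0,-0.002,0,0,0,0,0,-0.003,0,0,0,0,0,-0.004,0,0,0,0,0,-0.005,0,0,0]

```text
time: 9.2
eef_pos: [0.4321, 0.1891, 0.1124]
tcp_rot: [0.157, 0.988, -0.0, 0.0]
contact_force: [1.9, 0.2, 2.5]
opening: -0.001
finger_force: 1.2
```

Emit:
carry_out:
  deltas: [0,0,-0.0008,0,0,0,0,0,-0.0016,0,0,0,0,0,-0.0024,0,0,0,0,0,-0.0032,0,0,0,0,0,-0.004,0,0,0]

```text
time: 9.82
eef_pos: [0.4307, 0.189, 0.1153]
tcp_rot: [0.157, 0.988, -0.0, -0.002]
contact_force: [-1.0, 0.2, 0.3]
opening: -0.001
finger_force: 0.0
```

Emit:
carry_out:
  deltas: [0,0,-0.001,0,0,0,0,0,-0.002,0,0,0,0,0,-0.003,0,0,0,0,0,-0.004,0,0,0,0,0,-0.005,0,0,0]

```text
time: 10.45
eef_pos: [0.4321, 0.1891, 0.1214]
tcp_rot: [0.157, 0.988, -0.0, 0.0]
contact_force: [-1.0, 0.3, 0.6]
opening: -0.003
finger_force: 0.0
```

Emit:
carry_out:
  deltas: [0,0,-0.02,0,0,0,0,0,-0.05,0,0,0,0,0,-0.08,0,0,0,0,0,-0.1,0,0,0,0,0,-0.1,0,0,0]

```text
time: 11.08
eef_pos: [0.4332, 0.1894, 0.2233]
tcp_rot: [0.157, 0.988, 0.001, 0.002]
contact_force: [0.1, 0.5, -0.1]
opening: -0.003
finger_force: 0.0
```

```bash
python3 - <<'E'
from h import *
J,D=ctrl.read_camera("side");S,E=ctrl.read_camera("scene")
for c,X in(("side",D),("scene",E)):
  for q in("lever_pad","lid_front","spare_lever_pad","upright_bobbin"):
    print(c,q,[(round(r["score"],2),world(c,r["uv"],dep(X,r["uv"])).round(3)) for r in ctrl.find_in(c,q)[:1]])
s=ctrl.get_state();print(s["time"],s["eef_pos"],s["contact_force"])
cv2.imwrite("pics/p3.png",np.hstack([cv2.resize(J[180:330,180:380,::-1],(400,300)),cv2.resize(S[90:240,240:440,::-1],(400,300))]))
E
```

```text
side lever_pad [(0.55, array([0.439, 0.186, 0.116]))]
side lid_front [(0.65, array([0.607, 0.234, 0.137]))]
side spare_lever_pad []
side upright_bobbin [(0.94, array([0.483, 0.385, 0.052]))]
scene lever_pad [(0.84, array([0.465, 0.171, 0.108]))]
scene lid_front [(0.77, array([0.619, 0.222, 0.139]))]
scene spare_lever_pad [(0.97, array([ 0.421, -0.299,  0.006]))]
scene upright_bobbin []
11.575 [0.43188552 0.18910148 0.22082133] [-1.44636907 -0.32695876 -0.34870787]
```

View pics/p3.png

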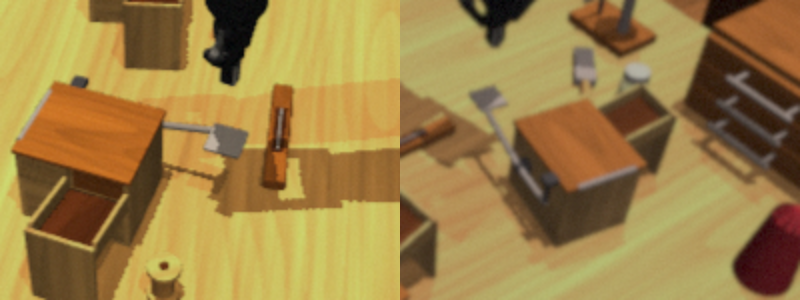

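The lid is shut with its top at 138 mm, the ramp is empty, the plate is back at 115 mm, and the gripper is clear.

```bash
python3 -c "
from plant import ctrl;print(ctrl.sign_off())"
```

```text
the job is handed in; nothing more can be done
None
```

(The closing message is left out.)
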